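Clamp a sign in its frame

TASK

A direction sign lies in its clip frame on the desk with all four edge rails standing open. With the tips of the fingers press the rails gently shut, one after the other, each until it lies flat, level with the corners: first the top rail (the side the arrow points to), so that the plate hangs straight, then the bottom, then the left and last the right, left and right as you read the sign with its arrow pointing up. Only press: do not pick the frame up or shove it about, keep off the printed face, and leave the other things on the desk alone.

Things in the scene. Friction and masses are not known exactly. Their poses are not given: they have to be found in the camera images.
- sign_frame: loose square clip frame for a wayfinding sign, 190 x 190 mm, 14 mm high with rails shut, about 0.8 kg, face up at any yaw; four aluminium edge rails, standing open at the start, between black corner pieces 28 x 28 mm, 14 mm high. Origin: centre of its underside; z up, x the way the printed arrow points, y to the reader's left
- sign_plate: printed plate fixed in the frame: white with one dark straight arrow, visible face about 134 x 134 mm, 5 mm above the desk, 8 mm below the tops of the shut rails. Origin and axes are those of sign_frame
- rail_top (a joint): hinge of the top rail, on the side that the arrow points to: 0 is shut flat, 0.64 rad its open stop with the inner edge up; starts anywhere from 0.4 up. The hinge is stiff, without a spring: the rail stays where it is left. Some 3 to 8 N down on the inner edge moves it; the edge slides up to 7 mm inward as it goes down
- rail_top_lip (a point): middle of the upper inner edge (press here) of the top rail, on the side that the arrow points to; open 23 to 29 mm above the desk, shut 13.5 mm above it and 66.5 mm from the frame's centre. The rail, 132 x 26 x 3 mm, is hinged along its outer edge, 92.5 mm from the centre, 10.5 mm up
- rail_bottom (a joint): hinge of the bottom rail, on the side that the arrow comes from: 0 is shut flat, 0.64 rad its open stop with the inner edge up; starts anywhere from 0.4 up. The hinge is stiff, without a spring: the rail stays where it is left. Some 3 to 8 N down on the inner edge moves it; the edge slides up to 7 mm inward as it goes down
- rail_bottom_lip (a point): middle of the upper inner edge (press here) of the bottom rail, on the side that the arrow comes from; open 23 to 29 mm above the desk, shut 13.5 mm above it and 66.5 mm from the frame's centre. The rail, 132 x 26 x 3 mm, is hinged along its outer edge, 92.5 mm from the centre, 10.5 mm up
- rail_left (a joint): hinge of the left rail, on the reader's left when the arrow points up (the sign's own +y side): 0 is shut flat, 0.64 rad its open stop with the inner edge up; starts anywhere from 0.4 up. The hinge is stiff, without a spring: the rail stays where it is left. Some 3 to 8 N down on the inner edge moves it; the edge slides up to 7 mm inward as it goes down
- rail_left_lip (a point): middle of the upper inner edge (press here) of the left rail, on the reader's left when the arrow points up (the sign's own +y side); open 23 to 29 mm above the desk, shut 13.5 mm above it and 66.5 mm from the frame's centre. The rail, 132 x 26 x 3 mm, is hinged along its outer edge, 92.5 mm from the centre, 10.5 mm up
- rail_right (a joint): hinge of the right rail, on the reader's right when the arrow points up (the sign's own -y side): 0 is shut flat, 0.64 rad its open stop with the inner edge up; starts anywhere from 0.4 up. The hinge is stiff, without a spring: the rail stays where it is left. Some 3 to 8 N down on the inner edge moves it; the edge slides up to 7 mm inward as it goes down
- rail_right_lip (a point): middle of the upper inner edge (press here) of the right rail, on the reader's right when the arrow points up (the sign's own -y side); open 23 to 29 mm above the desk, shut 13.5 mm above it and 66.5 mm from the frame's centre. The rail, 132 x 26 x 3 mm, is hinged along its outer edge, 92.5 mm from the centre, 10.5 mm up
- tape_measure: bystander: yellow pocket tape measure, 62 x 73 x 35 mm, origin at the centre of its underside
- loupe: bystander: black print loupe, 37 mm across, 34 mm high, origin at the centre of its underside
- screwdriver: bystander: screwdriver lying flat, 192 mm long, 27 mm wide, 23 mm high, origin under its middle, handle towards its +y
- mouse: bystander: computer mouse, 106 x 60 x 35 mm, origin at the centre of its underside

How it is judged:
On the way, in this order (a step that is already met when the one before it is completed fails the run):
1. the top rail is shut (value of joint rail_top below 0.08 rad), for 0.2 s.
2. the bottom rail is shut (value of joint rail_bottom below 0.08 rad), for 0.2 s.
3. the left rail is shut (value of joint rail_left below 0.08 rad), for 0.2 s.
4. the right rail is shut (value of joint rail_right below 0.08 rad), for 0.2 s.
At the end, for the whole second after the job is handed in: All four rails are shut (within 0.08 rad of flat), the frame lies flat and still on the desk within 40 mm of where it was (value of joint each of rail_top, rail_bottom, rail_left, rail_right below 0.08 rad and distance of sign_frame from where it was at the start of the episode below 0.04 m and height (world z) of sign_frame below 0.006 m and angle between sign_frame's own z axis and vertical below 0.05 rad and linear speed of sign_frame below 0.02 m/s); the robot touches nothing.
It fails at once if the frame is lifted or tipped up (origin more than 15 mm up, or tilted over 0.15 rad) (height (world z) of sign_frame above 0.015 m or angle between sign_frame's own z axis and vertical above 0.15 rad).
It fails at once if the frame is shoved more than 40 mm (distance of sign_frame from where it was at the start of the episode above 0.04 m).
It fails at once if the frame is pressed hard (over 40 N) (contact force between the fingers and sign_frame above 40 N).
It fails at once if the printed face is touched (contact force between any of the fingers, the arm and sign_plate above 0.5 N).
It fails at once if another thing on the desk is moved more than 20 mm (distance of any of tape_measure, loupe, screwdriver, mouse from where it was at the start of the episode above 0.02 m).
It also fails if it takes over 48 s, if anything falls off the work surface, if the arm or the gripper's body presses on something with over 40 N, if the wrist force passes 120 N, or if a joint passes its speed limit or range.

ROBOT

A 6-joint arm with a two-finger parallel gripper is mounted at the origin on a cart in front of the work surface, level with it; the furniture and walls round the work are solid. World frame = base frame: x ahead of the robot, y to its left, z up, the work surface at z = 0. Lengths are in m, angles in rad, forces in N, time in s.
With the tool pointing down it reaches from about 0.375 to 0.9 m from the base axis. Payload 3.1 kg.
Tool frame: the origin (TCP) lies on the centre line of the jaws, within the pads' length; the fingertips stand 19 mm ahead of it and the grasp point (between the pads) is the TCP; z points along the fingers, y is the direction in which the jaws open and shut (so a half turn about z gives the same grasp; the last joint's range is limited). The gripper opens to 85 mm and grips with 20 to 120 N. Pads are 22 mm wide; open, the fingers measure 114 mm over their backs; the gripper's body (76 mm by 85 mm) begins 54 mm behind the grasp point. The pads swing forward as they close: fully open they stand 13 mm farther back than shut.
Start: joints at [1.153, 0.527, 1.433, -0, 1.181, -0.178], TCP at [0.148, 0.607, 0.25] pointing down, gripper open.
Joint ranges: [-3.08, 3.08], [-0.75, 2.2], [0.22, 2.44], [-1.43, 4.57], [0, 2.65], [-2.85, 2.85]. Speed limits (rad/s): [2.79, 2.79, 3.14, 3.14, 3.14, 3.14].

INTERFACE

Orientations are given as a unit quaternion [x, y, z, w].
In Python, from station import manip, imaging, workorder gives the robot as it stands.
- The arm moves only by the shell command python3 -m creep 'ROWS' [FORCE]. ROWS is a JSON object of lists of equal length, an entry for each row: "claw": the finger opening in cm, from 0 to 8.54; "dp": the shift along the tool's x, y, z in cm, a list of three; "roll": the turn about the tool's z in rad. In form: {"claw": [claw, ...], "dp": [[dx, dy, dz], ...], "roll": [roll, ...]}. A call has 1 to 12 rows; each row is the pose to reach, as a shift and turn from the pose commanded when the call began, along the tool's axes at that moment; what a row does not reach only later rows make up. A row lasts 1/10 s, in which the tool goes at most 50 mm and 8.59 degrees, less where a joint would pass 70% of its speed; a pose out of reach is approached as far as the arm can. A call with a gripper value outside its range is refused whole. The fingers move at their own pace and stop on an object; FORCE is the grip in N (left out, the last holds). Time passes only in rows, so rows that repeat a pose let the fingers close. It gives the time, the measured TCP pose, the force and the opening at its end, in the units of the state.
- manip.sense(): the state, without advancing time (a new reading comes with each control period).
- imaging.snapshot(name): name is "scene" or "side" or "wrist"; returns a dict with "image" (400x640x3 uint8, red, green, blue), "z_map" (400x640 float32, m along the optical axis (not along the pixel's ray), 0 where there is no reading), "vfov" (degrees; the focal length in pixels is half the picture's height over the tangent of half this angle, whatever the lens; pixels are square), "cx", "cy" (the principal point, pixels), "R" (3x3) and "t" (3): a world point X has camera coordinates R X + t. Camera axes: x right, y down, z forward; pixel columns grow to the right and rows downward; lengths in m; the calibration is good to about 2 mm. A picture is of the moment at which its call begins.
- workorder.sign_off(): hands the job in, once; it reports no verdict.
The state is a dict: "t": time; "q": joint angles; "qd": joint speeds; "tau": joint torques, N m; "tcp_pos": TCP position; "tool_rot": TCP orientation; "force": force on the tool from outside, world axes, zero at the start; "ft_torque": the same for the moment, N m; "finger_gap": opening from 0.0 (shut) to 1.0 (fully open).
Only numpy, scipy, OpenCV 4.12 (cv2) and the standard library are available. Lean on these libraries where they do the work, as an engineer would, in place of code of your own. Each camera call takes 0.05 s, during which the arm holds its last target.

## Working session

There is one attempt and no reset: what is moved stays moved. The work goes in short steps, Python scripts to look and compute and a shell command to move; the robot and the scene stay as the last step left them, time stands still between calls to the robot, and variables do not carry over. Pictures are saved under pics/ and viewed, and the job is handed in when it is done.

```bash
mkdir -p pics; ls; cat > h.py <<'E'
import numpy as np, cv2
from station import manip, imaging, workorder
def K(s):
    f=200/np.tan(np.radians(s["vfov"])/2); return f,s["cx"],s["cy"]
def snap(n,fn):
    s=imaging.snapshot(n); cv2.imwrite("pics/"+fn,s["image"][:,:,::-1]); np.savez("pics/"+fn[:-4]+".npz",**s); return s
def load(fn):
    d=np.load("pics/"+fn+".npz"); return {k:(d[k] if d[k].ndim else float(d[k])) for k in d.files}
def cloud(s):
    f,cx,cy=K(s); v,u=np.mgrid[:400,:640]; z=s["z_map"].astype(float)
    P=np.stack([(u-cx)/f*z,(v-cy)/f*z,z],-1)
    return (P-s["t"])@s["R"]
def ray(s,u,v,h):
    f,cx,cy=K(s); d=np.array([(u-cx)/f,(v-cy)/f,1])@s["R"]; c=-s["R"].T@s["t"]
    return c+d*(h-c[2])/d[2]
def proj(s,X):
    f,cx,cy=K(s); p=s["R"]@np.array(X)+s["t"]; return p[0]/p[2]*f+cx,p[1]/p[2]*f+cy
E
python3 - <<'E'
from h import *
for n in ["scene","side","wrist"]:
    s=snap(n,n+"0.png"); print(n,s["vfov"],-s["R"].T@s["t"])
print(manip.sense())
E
```

```text
pics
scene 42.505792224096766 [-0.12937536 -0.87338038  1.01394136]
side 44.391794511779956 [ 0.01032653 -0.90918756  0.77259637]
wrist 70.46622971581202 [0.07287587 0.62640961 0.37395804]
{'t': 0.15, 'q': array([ 1.15249098e+00,  5.28289807e-01,  1.43359137e+00, -2.46498958e-06,
        1.18138492e+00, -1.78506592e-01]), 'qd': array([ 0.0001798 , -0.00252171, -0.00323147,  0.00083827, -0.00054474,
       -0.00122417]), 'tau': array([ 2.39115889e-04, -4.42745018e+01, -1.78275740e+01, -2.37548647e-04,
        5.57199761e-03,  1.10554748e-05]), 'tcp_pos': array([0.14820984, 0.6066538 , 0.24954082]), 'tool_rot': array([ 1.19611799e-01,  9.92820385e-01, -8.00080236e-04, -2.44904585e-04]), 'force': array([ 0.46852176, -0.54056222,  0.03925739]), 'ft_torque': array([ 0.00493119,  0.02425313, -0.05004791]), 'finger_gap': 1.0028560059235945}
```

View pics/scene0.png

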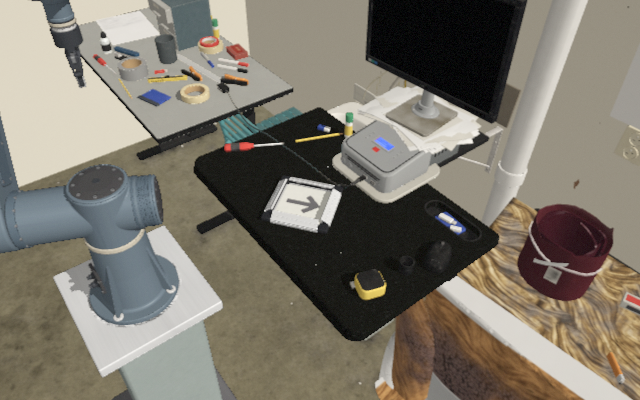

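View pics/side0.png

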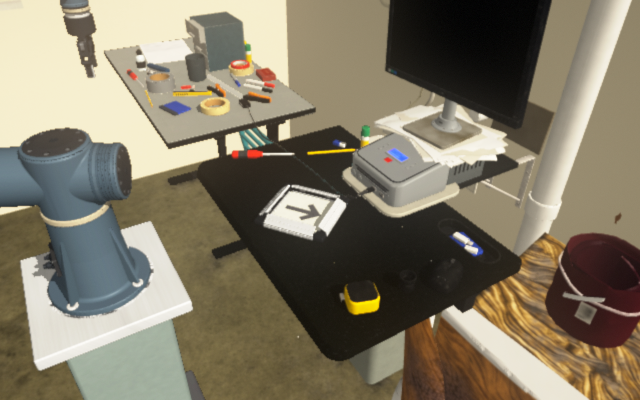

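View pics/wrist0.png

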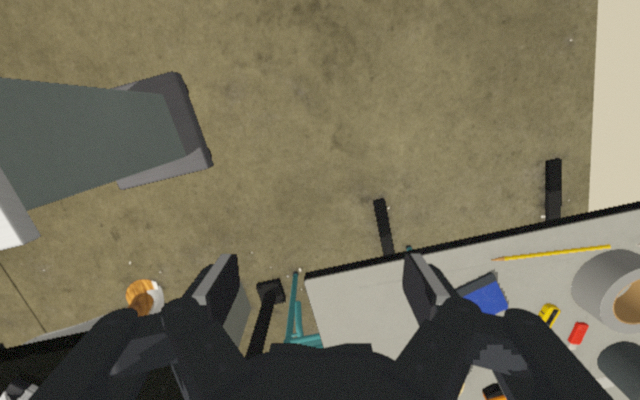

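The scene view shows the frame at about (303,205) with its arrow pointing to image right and slightly down. The tape is at (370,285), the loupe at (406,263), the mouse at (438,255) and the screwdriver at (255,146). Next I measure the frame from the depth.

```bash
python3 - <<'E'
from h import *
for n in ["scene0","side0"]:
    s=load(n); C=cloud(s); im=s["image"].astype(int)
    m=((im.min(-1)>100)&(C[...,2]>-.01)&(C[...,2]<.05)).astype(np.uint8)
    m[:150]=0; m[260:]=0; m[:,:245]=0; m[:,360:]=0
    nl,l,st,ce=cv2.connectedComponentsWithStats(m)
    for i in range(1,nl):
        if st[i][4]>30: print(st[i],C[l==i].mean(0),C[l==i].min(0),C[l==i].max(0))
    x0=235; crop=s["image"][160:250,x0:x0+130,::-1]; cv2.imwrite(f"pics/{n}c.png",cv2.resize(crop,None,fx=6,fy=6,interpolation=cv2.INTER_CUBIC))
E
```

```text
[332 153  28  29 426] [0.69188764 0.03095588 0.01837154] [ 0.65553669 -0.0508585   0.0007549 ] [0.73236323 0.10379982 0.04906243]
[ 264  177   78   56 2916] [ 0.49683239 -0.01632789  0.01088233] [ 0.38650284 -0.12511227 -0.00618035] [0.62090937 0.10095359 0.03204042]
[262 153  32   3  82] [0.57424527 0.28066813 0.0112392 ] [ 0.52936731  0.25191792 -0.0043128 ] [0.61415924 0.31276742 0.0199121 ]
[343 167  17  26 223] [0.69164501 0.04827241 0.01258559] [ 0.67580569 -0.01275629  0.0020233 ] [0.72596896 0.10326338 0.03746372]
[ 259  185   87   55 2924] [ 0.49739792 -0.01863158  0.01279326] [ 0.38770711 -0.12777268 -0.00165133] [0.61661431 0.10152359 0.03152928]
```

View pics/scene0c.png

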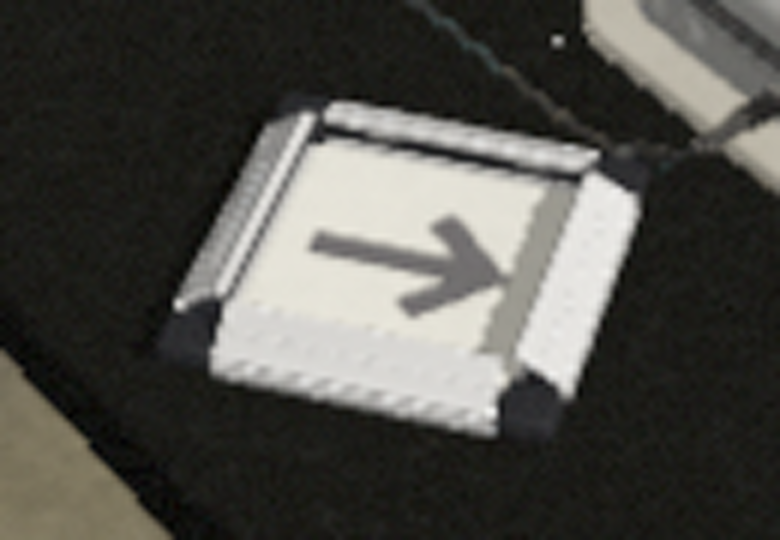

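```bash
python3 - <<'E'
from h import *
s=load("scene0")
f=lambda a,b,h: ray(s,235+a/6-.5+.08,160+b/6-.5+.08,h)
for p in [(300,105),(625,165),(540,405),(190,335)]: print(f(*p,.014))
a=f(315,243,.005);b=f(505,280,.005);print(a,b,np.degrees(np.arctan2(*(b-a)[1::-1])))
C=cloud(s);im=s["image"].astype(int)
# other objects
yl=(im[...,0]>150)&(im[...,2]<90)&(im[...,1]>120); yl[:,:320]=0;yl[:240]=0
print("tape",C[yl].min(0),C[yl].max(0))
m=(C[...,2]>.02)&(C[...,2]<.08)&(C[...,0]>.25)&(C[...,0]<.9)&(abs(C[...,1])<.5)
nl,l,st,ce=cv2.connectedComponentsWithStats(m.astype(np.uint8))
for i in range(1,nl):
    if st[i][4]>15: print(st[i],C[l==i].min(0).round(3),C[l==i].max(0).round(3))
w=load("wrist0");print(w["R"])
from scipy.spatial.transform import Rotation as R
print(R.from_quat(manip.sense()["tool_rot"]).as_matrix())
E
```

```text
[0.51943899 0.10684729 0.014     ]
[ 0.62061788 -0.02542513  0.014     ]
[ 0.48655336 -0.12829779  0.014     ]
[0.38548795 0.00350411 0.014     ]
[0.47258329 0.02779557 0.005     ] [ 0.52970025 -0.04716037  0.005     ] -52.692341515979074
tape [-0.12937536 -0.87338038 -0.75506602] [ 1.24272708 -0.30822956  1.01394136]
[344 118   9  15 110] [0.802 0.152 0.022] [0.828 0.18  0.08 ]
[224 142  25   6  77] [0.445 0.304 0.02 ] [0.519 0.35  0.027]
[ 340  144   91   48 1472] [ 0.648 -0.137  0.02 ] [0.888 0.072 0.08 ]
[289 177  48  44 259] [ 0.49  -0.113  0.02 ] [0.603 0.091 0.03 ]
[268 178  19  31 140] [0.401 0.012 0.02 ] [0.516 0.095 0.032]
[271 210  47  15 234] [ 0.393 -0.111  0.02 ] [0.481 0.002 0.029]
[425 240  26  29 541] [ 0.605 -0.417  0.02 ] [ 0.702 -0.347  0.041]
[399 256  15  15 130] [ 0.545 -0.375  0.02 ] [ 0.585 -0.337  0.039]
[354 269  32  27 617] [ 0.415 -0.38   0.02 ] [ 0.488 -0.31   0.041]
[[ 0.23712329  0.97147806 -0.00171119]
 [ 0.9253012  -0.2253149   0.30504244]
 [ 0.29595648 -0.07391604 -0.95233722]]
[[-9.71385915e-01  2.37505673e-01 -6.77690601e-04]
 [ 2.37506457e-01  9.71384755e-01 -1.53008498e-03]
 [ 2.94894456e-04 -1.64725889e-03 -9.99998600e-01]]
```

Frame centre is about (0.503,-0.011), with a side of 0.165/0.169 m between corner-piece centres (it should be 162) and a yaw of about -52.7°. This agrees with the given size. I'll close the jaws and move so the wrist camera hangs over the frame.

```bash
python3 -m creep '{"claw":[0,0,0,0,0,0,0,0,0,0,0,0],"dp":[[-4,-4,0],[-8,-8,0],[-12,-12,0],[-15,-15,0],[-18.5,-18.5,0],[-22,-22,0],[-25.5,-25.5,0],[-29,-29,0],[-32,-32,0],[-35,-35,0],[-38,-38,0],[-41,-41,0]],"roll":[0,0,0,0.1,0.2,0.3,0.4,0.5,0.6,0.68,0.68,0.68]}' 20
python3 - <<'E'
from h import *
from scipy.spatial.transform import Rotation as R
s=manip.sense(); M=R.from_quat(s["tool_rot"]).as_matrix(); print(M, s["tcp_pos"])
print(M.T@(np.array([.55,-.073,.25])-s["tcp_pos"])*100, np.degrees(np.arctan2(M[1,0],M[0,0])))
C=cloud(load("side0")); m=(C[...,0]>.6)&(C[...,0]<.78)&(abs(C[...,1]+.03)<.1); print(np.percentile(C[m][:,2],[50,90,99]))
E
```

```text
t: 1.35
tcp_pos: [0.4499, 0.1096, 0.2503]
tool_rot: [0.444, 0.896, 0.0, -0.0]
force: [0.0, -0.5, -0.4]
finger_gap: -0.002
[[-6.05411387e-01  7.95912710e-01 -1.05722164e-04]
 [ 7.95912694e-01  6.05411396e-01  1.60743784e-04]
 [ 1.91943423e-04  1.31705048e-05 -9.99999981e-01]] [0.44986943 0.10964394 0.25028286]
[-20.59888708  -3.08795361   0.02429163] 127.25845157930321
[0.011556   0.09122133 0.09812899]
```

```bash
python3 -m creep '{"claw":[0,0,0,0,0,0,0],"dp":[[-4,-0.6,0],[-8,-1.2,0],[-12,-1.8,0],[-16,-2.4,0],[-20.6,-3,0],[-20.6,-3,0],[-20.6,-3,0]],"roll":[0,0,0,0,0,0,0]}'
python3 - <<'E'
from h import *
s=snap("wrist","w1.png"); print(manip.sense()["tcp_pos"])
E
```

```text
t: 2.05
tcp_pos: [0.5502, -0.0715, 0.2497]
tool_rot: [0.445, 0.896, 0.0, -0.001]
force: [-0.9, 0.1, -0.1]
finger_gap: -0.003
[ 0.54946308 -0.07036988  0.24971495]
```

View pics/w1.png

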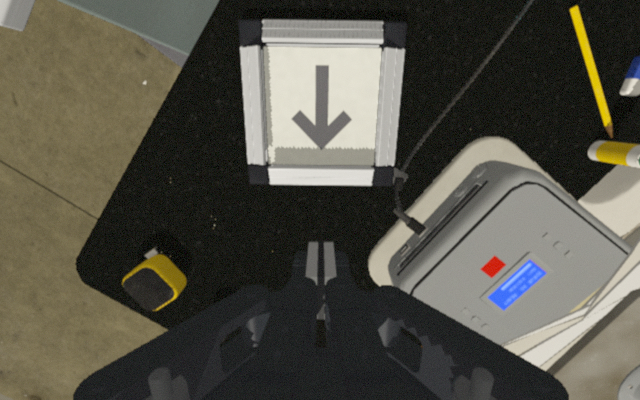

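The wrist view shows the whole frame, with corners near (240,20), (406,21), (397,186) and (249,186). The arrow points down the image, which is tool -x, and the fingertips are at (321,245). Next I compute an exact pose.

```bash
python3 - <<'E'
from h import *
from scipy.spatial.transform import Rotation as R
s=load("w1"); C=cloud(s); im=s["image"]
m=(C[...,2]>.008)&(C[...,2]<.04)&(np.hypot(C[...,0]-.503,C[...,1]+.011)<.16)
nl,l,st,ce=cv2.connectedComponentsWithStats(m.astype(np.uint8)); i=1+np.argmax(st[1:,4]); m=l==i
print(st[i]); P=C[m]
low=P
(c,sz,a)=cv2.minAreaRect((low[:,:2]*1000).astype(np.float32)); print("depth rect",c,sz,a)
# arrow
g=cv2.cvtColor(im,cv2.COLOR_RGB2GRAY); r=np.zeros_like(m); r[60:152,285:360]=1
d=r&(g<115)&(im.max(-1).astype(int)-im.min(-1)<25)
v,u=np.nonzero(d); A=np.array([ray(s,a,b,.005)[:2] for a,b in zip(u,v)])
ctr=A.mean(0); w,V=np.linalg.eigh(np.cov(A.T)); print("arrow",len(A),ctr,V,w)
# per-rail lip in frame coords
yaw=-52.74; cy,sy=np.cos(np.radians(yaw)),np.sin(np.radians(yaw))
Q=(P[:,:2]-np.array(c)/1000)@np.array([[cy,-sy],[sy,cy]])
for n,k,sg in [("top",0,1),("bot",0,-1),("left",1,1),("right",1,-1)]:
    o=1-k; rr=(sg*Q[:,k]>60)&(abs(Q[:,o])<.06*1) if 0 else (sg*Q[:,k]>.06)&(abs(Q[:,o])<.055)
    z=P[rr][:,2]; q=Q[rr][:,k]*sg; hi=z>np.percentile(z,97)
    print(n,rr.sum(),"zmax",np.percentile(z,[50,90,98]),"lip r",np.median(q[hi]),"outer",np.percentile(q,98))
pts=[(248,20),(399,22)]
E
```

```text
[  238    19   170   197 12020]
depth rect (520.1636352539062, -13.253753662109375) (209.4661865234375, 221.5868377685547) 36.43302917480469
arrow 1375 [ 0.50694996 -0.01132194] [[-0.80647616 -0.59126661]
 [-0.59126661  0.80647616]] [0.00018221 0.00057817]
top 1050 zmax [0.01955937 0.02358734 0.02472891] lip r 0.060188112509794486 outer 0.07842325885465583
bot 2267 zmax [0.0234973  0.02850149 0.02965389] lip r 0.0880492128836714 outer 0.10918790986734779
left 1793 zmax [0.02075599 0.0260055  0.02707695] lip r 0.06139756394002335 outer 0.08401549141531653
right 1997 zmax [0.02197878 0.02742013 0.02859504] lip r 0.08123907451821498 outer 0.10282173446196068
```

The rectangle fit took in the cable. I re-centre on the rails' outer edges and fit lines for yaw.

```bash
python3 - <<'E'
from h import *
from scipy.spatial.transform import Rotation as R
s=load("w1"); C=cloud(s); im=s["image"]
c=np.array([.5034,-.0067]); yaw=-53.
m=(C[...,2]>.008)&(C[...,2]<.04)&(im.min(-1)>90)
P=C[m]
for it in range(4):
    cy,sy=np.cos(np.radians(yaw)),np.sin(np.radians(yaw)); F=np.array([[cy,-sy],[sy,cy]])
    Q=(P[:,:2]-c)@F; o={};sl=[]
    for n,k,sg in [("top",0,1),("bot",0,-1),("left",1,1),("right",1,-1)]:
        j=1-k; rr=(sg*Q[:,k]>.062)&(sg*Q[:,k]<.1)&(abs(Q[:,j])<.058)
        z=P[rr][:,2]; q=Q[rr][:,k]*sg; t=Q[rr][:,j]
        bins=np.linspace(-.055,.055,12); e=[];tc=[]
        for a,b in zip(bins[:-1],bins[1:]):
            w=(t>=a)&(t<b)
            if w.sum()>10: e.append(np.percentile(q[w],98)); tc.append((a+b)/2)
        p=np.polyfit(tc,e,1); o[n]=p[1]; sl.append((n,round(np.degrees(p[0])*(sg if k==1 else -sg),2)))
        hi=z>np.percentile(z,93)
        if it==3: print(n,rr.sum(),"ztop",np.percentile(z,97).round(4),"lip r",np.median(q[hi]).round(4),"outer",p[1].round(4))
    c=c+F@np.array([(o["top"]-o["bot"])/2,(o["left"]-o["right"])/2]); yaw+=np.mean([x[1] for x in sl])
print(c,yaw,sl)
S=manip.sense();M=R.from_quat(S["tool_rot"]).as_matrix()
print("tcp",S["tcp_pos"],"toolyaw",np.degrees(np.arctan2(M[1,0],M[0,0])))
cy,sy=np.cos(np.radians(yaw)),np.sin(np.radians(yaw))
for n,d in [("top",(cy,sy)),("bot",(-cy,-sy)),("left",(-sy,cy)),("right",(sy,-cy))]:
    t=c+.074*np.array(d); T=np.array([*t,.06]); print(n,t.round(4),"shift cm",(M.T@(T-S["tcp_pos"])*100).round(2))
E
```

```text
top 1754 ztop 0.0272 lip r 0.0714 outer 0.0934
bot 2594 ztop 0.0295 lip r 0.0724 outer 0.0934
left 2167 ztop 0.0269 lip r 0.071 outer 0.0933
right 2154 ztop 0.0284 lip r 0.0719 outer 0.0933
[ 0.50309753 -0.00611055] -53.557500000000005 [('top', np.float64(0.08)), ('bot', np.float64(0.06)), ('left', np.float64(-0.07)), ('right', np.float64(-0.06))]
tcp [ 0.54946308 -0.07036988  0.24971495] toolyaw 127.25210054249571
top [ 0.5471 -0.0656] shift cm [ 0.48  0.11 18.97]
bot [0.4591 0.0534] shift cm [15.28  0.32 19.  ]
left [0.5626 0.0378] shift cm [ 7.78  7.62 18.98]
right [ 0.4436 -0.0501] shift cm [ 7.99 -7.18 18.99]
```

The four outer edges agree at 93.3–93.4 mm (nominal 92.5) and the lips lie at 71–72 mm and 27–29.5 mm up, all as specified. Now down to just above the top rail.

```bash
python3 -m creep '{"claw":[0,0,0,0,0,0,0],"dp":[[0.4,0.1,4],[0.5,0.1,8],[0.5,0.1,12],[0.5,0.1,16],[0.5,0.1,18.5],[0.5,0.1,19.3],[0.5,0.1,19.3]],"roll":[0.014,0.014,0.014,0.014,0.014,0.014,0.014]}'
python3 - <<'E'
from h import *
s=snap("wrist","w2.png"); S=manip.sense(); print(S["tcp_pos"],S["force"])
E
```

```text
t: 2.8
tcp_pos: [0.5469, -0.0647, 0.0566]
tool_rot: [0.449, 0.893, -0.0, -0.001]
force: [0.1, -0.4, 0.0]
finger_gap: -0.001
[ 0.54798999 -0.06520256  0.05777658] [ 0.54696867 -0.13858397  0.42154135]
```

View pics/w2.png

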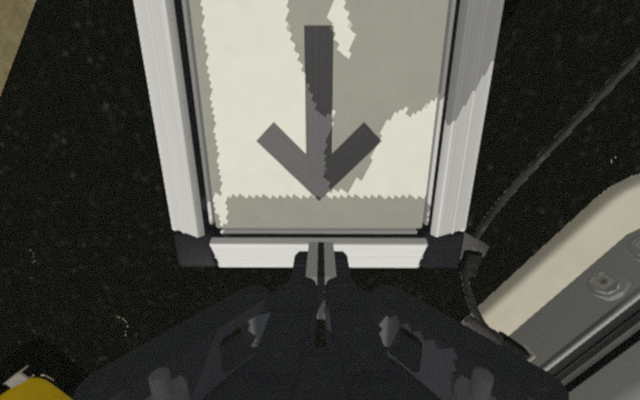

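The fingertips (321,243) stand over the top rail with the lip at v≈236. I check where the tips' front edge really is.

```bash
python3 - <<'E'
from h import *
s=load("w2"); c=np.array([.5031,-.0061]); y=np.radians(-53.56); d=np.array([np.cos(y),np.sin(y)]); l=np.array([-d[1],d[0]])
for u,v,h in [(321,242,.038),(308,242,.038),(334,242,.038),(308,256,.038),(321,236,.027)]:
    p=ray(s,u,v,h)[:2]-c; print(u,v,p@d,p@l)
C=cloud(s); print(C[244,312],C[244,330],C[250,312])
E
```

```text
321 242 0.06407204664245184 0.0018601269363708282
308 242 0.06409798813342395 -0.005375692479572323
334 242 0.06404610928545872 0.009094793268047692
308 256 0.0728100935095086 -0.005467884330212727
321 236 0.0654668136647188 0.001864941982997417
[ 0.53736728 -0.05740494  0.04549233] [ 0.54481813 -0.05150974  0.04606671] [ 0.53729037 -0.05690575  0.05314964]
```

```bash
python3 -m creep '{"claw":[0,0,0,0,0,0,0,0],"dp":[[0,0,0.4],[0,0,0.8],[0,0,1.1],[0,0,1.4],[0,0,1.6],[0,0,1.8],[0,0,2.0],[0,0,2.0]],"roll":[0,0,0,0,0,0,0,0]}'
```

```text
t: 3.65
tcp_pos: [0.5479, -0.066, 0.037]
tool_rot: [0.45, 0.893, -0.0, -0.0]
force: [-1.2, -0.3, 1.0]
finger_gap: -0.004
```

```bash
python3 -m creep '{"claw":[0,0],"dp":[[0,0,0.2],[0,0,0.2]],"roll":[0,0]}'; python3 -m creep '{"claw":[0,0],"dp":[[0,0,0.15],[0,0,0.15]],"roll":[0,0]}'
```

```text
t: 3.85
tcp_pos: [0.5482, -0.0662, 0.0351]
tool_rot: [0.45, 0.893, -0.0, 0.0]
force: [-0.3, 0.0, 0.9]
finger_gap: 0.006
t: 4.05
tcp_pos: [0.5482, -0.0661, 0.0337]
tool_rot: [0.45, 0.893, 0.0, 0.0]
force: [-0.7, -0.0, 0.9]
finger_gap: -0.001
```

```bash
python3 - <<'E'
from h import *
s=snap("wrist","w3.png"); S=manip.sense(); print(S["tcp_pos"],S["force"])
C=cloud(s); print(C[240,240],C[240,280],C[240,390],C[245,240])
E
```

```text
[ 0.54826716 -0.0662109   0.03368049] [-1.03994974 -0.71369808  0.42684478]
[ 0.50720276 -0.08471614  0.0133948 ] [ 0.52524414 -0.07132945  0.01344776] [ 0.5754577  -0.03485658  0.01227599] [ 0.50872027 -0.08591576  0.01586435]
```

View pics/w3.png

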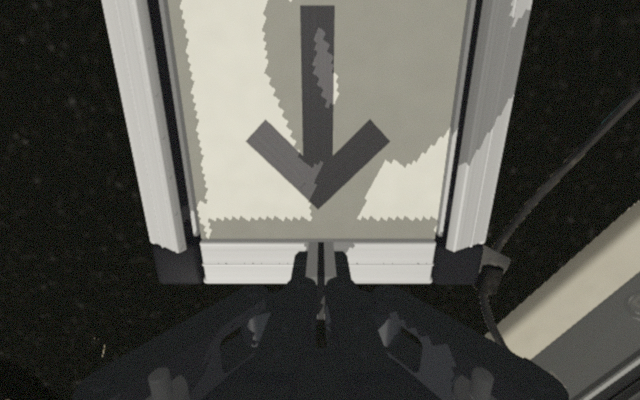

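The rail at v 243–283 now looks nearly level with the black corners. I press a little further until the stop gives a force.

```bash
python3 -m creep '{"claw":[0,0],"dp":[[0,0,0.1],[0,0,0.1]],"roll":[0,0]}'; python3 -m creep '{"claw":[0,0],"dp":[[0,0,0.07],[0,0,0.07]],"roll":[0,0]}'
```

```text
t: 4.3
tcp_pos: [0.5482, -0.0661, 0.0328]
tool_rot: [0.45, 0.893, 0.0, 0.0]
force: [-0.4, 0.4, -0.1]
finger_gap: -0.002
t: 4.5
tcp_pos: [0.5482, -0.0661, 0.0326]
tool_rot: [0.45, 0.893, -0.0, 0.0]
force: [-0.0, 0.6, 4.6]
finger_gap: -0.0
```

```bash
python3 -m creep '{"claw":[0,0,0],"dp":[[0,0,0.04],[0,0,0.04],[0,0,0.04]],"roll":[0,0,0]}'; python3 - <<'E'
from h import *
s=snap("wrist","w4.png"); S=manip.sense(); print(S["tcp_pos"],S["force"])
C=cloud(s); c=np.array([.5031,-.0061]); y=np.radians(-53.56); d=np.array([np.cos(y),np.sin(y)]); l=np.array([-d[1],d[0]])
r=(C[...,:2]-c)@d; t=(C[...,:2]-c)@l
for a,b in [(.066,.070),(.07,.075),(.075,.08),(.08,.086),(.086,.092)]:
    m=(r>a)&(r<b)&(abs(t)>.025)&(abs(t)<.055)&(C[...,2]>0); print(a,m.sum(),np.median(C[m][:,2]) if m.any() else None)
m=(r>.07)&(r<.09)&(abs(t)>.07)&(abs(t)<.09);print("corner",np.median(C[m][:,2]))
E
```

```text
t: 4.8
tcp_pos: [0.5483, -0.0661, 0.0325]
tool_rot: [0.45, 0.893, 0.0, 0.0]
force: [-1.2, 0.4, 7.2]
finger_gap: -0.001
[ 0.54823656 -0.06610543  0.0325042 ] [-0.76083818  1.1344675   7.5278254 ]
0.066 3500 0.08866349075555968
0.07 2464 0.08568074013043403
0.075 2086 0.07112264691313319
0.08 3253 0.07284491513211432
0.086 927 0.01438660476975501
corner 0.014904512539870794
```

```bash
cat >> h.py <<'E'
c=np.array([.5031,-.0061]); yw=np.radians(-53.56); D=np.array([np.cos(yw),np.sin(yw)]); L=np.array([-D[1],D[0]])
def rails(s):
    C=cloud(s); x=(C[...,:2]-c)@D; y=(C[...,:2]-c)@L; z=C[...,2]; ok=(z>.009)&(z<.036)&(s["z_map"]>0)
    for n,r,t in [("top",x,y),("bot",-x,y),("left",y,x),("right",-y,x)]:
        o=[]
        for a,b in [(.066,.07),(.07,.075),(.075,.08),(.08,.086),(.086,.092)]:
            m=ok&(r>a)&(r<b)&(abs(t)>.018)&(abs(t)<.058); o.append(round(float(np.median(z[m])),4) if m.sum()>8 else None)
        print(n,o)
E
python3 -c "
from h import *
rails(load('w4'))"
```

```text
top [0.0143, 0.0144, 0.0144, 0.0144, 0.0144]
bot [None, None, None, None, None]
left [0.0242, 0.0256, 0.0231, 0.0202, 0.0168]
right [0.0252, 0.0272, 0.0245, 0.0212, 0.0172]
```

The top rail lies level across its width (14.3–14.4 mm, corner 14.9 mm). Now up, across to the bottom rail, and press.

```bash
python3 -m creep '{"claw":[0,0,0,0,0,0,0,0,0,0],"dp":[[0,0,-2.5],[0,0,-5],[4,0,-5],[8,0,-5],[11.5,0,-5],[14.9,0,-5],[14.9,0,-5],[14.9,0,-3.5],[14.9,0,-2.3],[14.9,0,-2.3]],"roll":[0,0,0,0,0,0,0,0,0,0]}'
python3 - <<'E'
from h import *
S=manip.sense(); p=S["tcp_pos"]; print(p,S["force"],(p[:2]-c)@D,(p[:2]-c)@L)
E
```

```text
t: 5.85
tcp_pos: [0.4596, 0.0534, 0.0537]
tool_rot: [0.45, 0.893, -0.0, -0.001]
force: [-0.6, -0.4, 0.5]
finger_gap: -0.002
[0.45961727 0.05336449 0.05365617] [-0.60091108 -0.37362354  0.52634778] -0.07366585394356912 0.0003398062627269446
```

```bash
python3 -m creep '{"claw":[0,0,0,0,0,0,0,0,0,0],"dp":[[0,0,0.3],[0,0,0.5],[0,0,0.7],[0,0,0.9],[0,0,1.1],[0,0,1.3],[0,0,1.5],[0,0,1.7],[0,0,1.9],[0,0,1.9]],"roll":[0,0,0,0,0,0,0,0,0,0]}'
```

```text
t: 6.85
tcp_pos: [0.4586, 0.0541, 0.0353]
tool_rot: [0.45, 0.893, -0.0, -0.001]
force: [-0.5, 0.7, 1.3]
finger_gap: 0.001
```

```bash
python3 -m creep '{"claw":[0,0,0],"dp":[[0,0,0.1],[0,0,0.2],[0,0,0.25]],"roll":[0,0,0]}';python3 -m creep '{"claw":[0,0],"dp":[[0,0,0.05],[0,0,0.05]],"roll":[0,0]}'
```

```text
t: 7.15
tcp_pos: [0.4588, 0.0538, 0.033]
tool_rot: [0.45, 0.893, -0.0, -0.001]
force: [0.6, -1.5, 2.3]
finger_gap: -0.001
t: 7.35
tcp_pos: [0.4589, 0.0538, 0.0326]
tool_rot: [0.45, 0.893, -0.0, -0.001]
force: [0.7, -0.6, 0.9]
finger_gap: -0.002
```

```bash
python3 -m creep '{"claw":[0,0],"dp":[[0,0,0.05],[0,0,0.05]],"roll":[0,0]}';python3 -m creep '{"claw":[0,0,0],"dp":[[0,0,0.05],[0,0,0.05],[0,0,0.05]],"roll":[0,0,0]}'
python3 - <<'E'
from h import *
S=manip.sense(); p=S["tcp_pos"]; print(p,S["force"],(p[:2]-c)@D,(p[:2]-c)@L)
for n in ["wrist","scene","side"]: rails(snap(n,n+"5.png")); print()
E
```

```text
t: 7.55
tcp_pos: [0.4589, 0.0539, 0.0325]
tool_rot: [0.45, 0.893, -0.0, -0.0]
force: [-0.5, -0.8, 5.8]
finger_gap: -0.001
t: 7.85
tcp_pos: [0.4589, 0.0539, 0.0324]
tool_rot: [0.45, 0.893, -0.0, -0.0]
force: [-0.6, -0.9, 9.6]
finger_gap: 0.001
[0.45891314 0.05385228 0.03244137] [-0.61353265 -0.94083876  9.55296643] -0.07447650736227882 6.307664043954271e-05
top [None, None, None, None, None]
bot [0.0143, 0.0144, 0.0144, 0.0144, 0.0144]
left [0.0242, 0.0255, 0.0229, 0.0201, 0.0168]
right [0.0249, 0.027, 0.0244, 0.0212, 0.0173]

top [0.0134, 0.0135, 0.0129, 0.0126, 0.0131]
bot [0.0133, 0.0131, 0.0137, 0.0136, 0.0122]
left [0.022, 0.0222, 0.0202, 0.0176, 0.0139]
right [None, 0.0242, 0.024, 0.0209, 0.0174]

top [0.0143, 0.0146, 0.0145, 0.0146, 0.0144]
bot [0.0145, 0.0148, 0.0145, 0.0143, 0.0136]
left [0.0244, 0.0246, 0.0218, 0.0206, 0.0168]
right [None, 0.0262, 0.0247, 0.0215, 0.017]
```

View pics/side5.png

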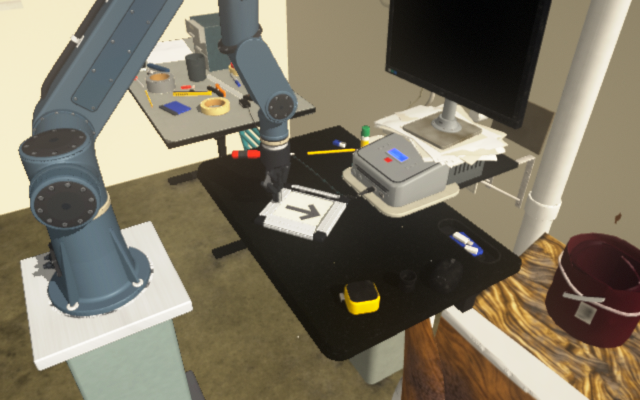

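Top and bottom are both flat in all three views. In the side view the tips are on the bottom rail at (275,195). Next is the left rail.

```bash
python3 -m creep '{"claw":[0,0,0,0,0,0,0,0,0],"dp":[[0,0,-2.5],[0,0,-5],[-2.5,2.4,-5],[-5,4.8,-5],[-7.4,7.2,-5],[-7.4,7.2,-5],[-7.4,7.2,-3.5],[-7.4,7.2,-2.2],[-7.4,7.2,-2.2]],"roll":[0,0,0,0,0,0,0,0,0]}'
python3 - <<'E'
from h import *
S=manip.sense(); p=S["tcp_pos"]; print(p,S["force"],(p[:2]-c)@D,(p[:2]-c)@L)
snap("wrist","w6.png")
E
```

```text
t: 8.9
tcp_pos: [0.5588, 0.0375, 0.0516]
tool_rot: [0.45, 0.893, -0.001, -0.003]
force: [-0.8, 0.7, 0.3]
finger_gap: -0.002
[0.55877604 0.03754276 0.05161117] [-0.75391062  0.66852739  0.26029703] -0.00203920716792786 0.07071317424770486
```

View pics/w6.png

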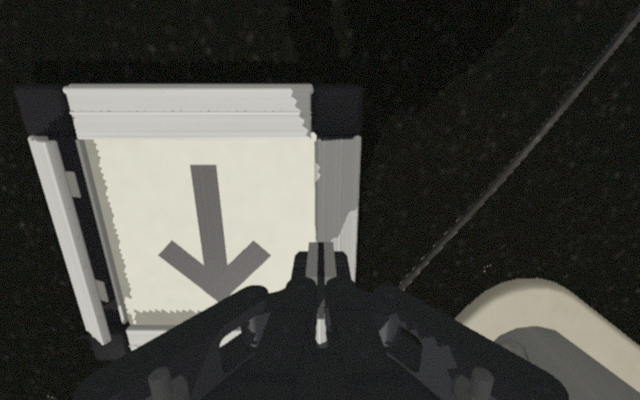

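The tips (308–334, 243) overhang the lip (u≈316), a little too far inward. I shift 2 mm outward while pressing.

```bash
python3 -m creep '{"claw":[0,0,0,0,0,0,0,0,0,0],"dp":[[0,0.2,0],[0,0.2,0.2],[0,0.2,0.5],[0,0.2,0.7],[0,0.2,0.9],[0,0.2,1.1],[0,0.2,1.3],[0,0.2,1.5],[0,0.2,1.7],[0,0.2,1.7]],"roll":[0,0,0,0,0,0,0,0,0,0]}'
python3 - <<'E'
from h import *
S=manip.sense(); p=S["tcp_pos"]; print(p,S["force"],(p[:2]-c)@D,(p[:2]-c)@L)
E
```

```text
t: 9.95
tcp_pos: [0.563, 0.0383, 0.0364]
tool_rot: [0.45, 0.893, 0.0, 0.0]
force: [0.3, -0.3, 0.3]
finger_gap: 0.0
[0.56299587 0.03828356 0.03640242] [ 0.28690309 -0.3108064   0.3150931 ] -0.0001286664613944465 0.07454796248173215
```

```bash
python3 -m creep '{"claw":[0,0,0,0],"dp":[[0,-0.1,0.15],[0,-0.1,0.25],[0,-0.1,0.35],[0,-0.1,0.35]],"roll":[0,0,0,0]}'; python3 -m creep '{"claw":[0,0],"dp":[[0,0,0.05],[0,0,0.05]],"roll":[0,0]}'
```

```text
t: 10.35
tcp_pos: [0.5624, 0.0378, 0.0332]
tool_rot: [0.45, 0.893, 0.0, 0.0]
force: [0.5, -0.3, 2.1]
finger_gap: 0.0
t: 10.55
tcp_pos: [0.5624, 0.0377, 0.0328]
tool_rot: [0.45, 0.893, 0.0, 0.0]
force: [0.9, 1.4, 2.3]
finger_gap: 0.0
```

```bash
python3 -m creep '{"claw":[0,0],"dp":[[0,0,0.05],[0,0,0.05]],"roll":[0,0]}';python3 -m creep '{"claw":[0,0,0],"dp":[[0,0,0.06],[0,0,0.06],[0,0,0.06]],"roll":[0,0,0]}'
python3 - <<'E'
from h import *
S=manip.sense(); p=S["tcp_pos"]; print(p,S["force"],(p[:2]-c)@D,(p[:2]-c)@L)
for n in ["wrist","side"]: rails(snap(n,n+"7.png")); print()
E
```

```text
t: 10.75
tcp_pos: [0.5623, 0.0377, 0.0325]
tool_rot: [0.45, 0.893, 0.0, 0.0]
force: [0.5, 1.2, 4.9]
finger_gap: 0.003
t: 11.05
tcp_pos: [0.5624, 0.0377, 0.0325]
tool_rot: [0.45, 0.893, 0.0, 0.0]
force: [-0.5, 0.5, 8.3]
finger_gap: 0.001
[0.56236675 0.03773198 0.03250247] [-0.49142063  0.54380127  8.29831576] -5.862172236844287e-05 0.07371422515556846
top [0.014, 0.0145, None, None, None]
bot [0.0144, 0.0144, 0.0145, 0.0145, 0.0144]
left [0.0144, 0.0144, 0.0145, 0.0144, 0.0145]
right [0.0252, 0.0271, 0.0232, 0.0212, 0.0172]

top [0.0142, 0.0139, 0.0142, 0.0145, 0.0143]
bot [0.0143, 0.0145, 0.0142, 0.0143, 0.0138]
left [0.0137, 0.0142, 0.0144, 0.0138, 0.0143]
right [None, 0.026, 0.024, 0.0205, 0.0165]
```

The left rail is flat. For the right rail I lift and shift by dy = -(7.4+7.3).

```bash
python3 -m creep '{"claw":[0,0,0,0,0,0,0,0,0,0,0],"dp":[[0,0,-2.5],[0,0,-5],[0,-4,-5],[0,-8,-5],[0,-11.5,-5],[0,-14.7,-5],[0,-14.7,-5],[0,-14.7,-3.5],[0,-14.7,-2.2],[0,-14.7,-2.2],[0,-14.7,-2.2]],"roll":[0,0,0,0,0,0,0,0,0,0,0]}'
python3 - <<'E'
from h import *
S=manip.sense(); p=S["tcp_pos"]; print(p,S["force"],(p[:2]-c)@D,(p[:2]-c)@L)
E
```

```text
t: 12.25
tcp_pos: [0.4442, -0.0495, 0.0534]
tool_rot: [0.45, 0.893, -0.0, -0.0]
force: [0.1, -0.2, 0.1]
finger_gap: 0.004
[ 0.44416216 -0.04953061  0.05338172] [ 0.09735975 -0.23915618  0.07882045] -6.890821316883921e-05 -0.07321121938009378
```

```bash
python3 -m creep '{"claw":[0,0,0,0,0,0,0,0,0,0],"dp":[[0,0,0.2],[0,0,0.5],[0,0,0.7],[0,0,0.9],[0,0,1.1],[0,0,1.3],[0,0,1.5],[0,0,1.7],[0,0,1.9],[0,0,1.9]],"roll":[0,0,0,0,0,0,0,0,0,0]}'; python3 -m creep '{"claw":[0,0,0],"dp":[[0,0,0.1],[0,0,0.15],[0,0,0.15]],"roll":[0,0,0]}'
```

```text
t: 13.25
tcp_pos: [0.4435, -0.0497, 0.0342]
tool_rot: [0.45, 0.893, -0.0, -0.001]
force: [-0.4, -0.7, -0.5]
finger_gap: 0.001
t: 13.55
tcp_pos: [0.4435, -0.0496, 0.033]
tool_rot: [0.45, 0.893, -0.0, -0.001]
force: [0.1, 0.8, 1.9]
finger_gap: -0.002
```

```bash
python3 -m creep '{"claw":[0,0],"dp":[[0,0,0.06],[0,0,0.06]],"roll":[0,0]}';python3 -m creep '{"claw":[0,0,0],"dp":[[0,0,0.06],[0,0,0.06],[0,0,0.06]],"roll":[0,0,0]}'
python3 - <<'E'
from h import *
S=manip.sense(); p=S["tcp_pos"]; print(p,S["force"])
for n in ["wrist","side"]: rails(snap(n,n+"8.png")); print()
E
```

```text
t: 13.75
tcp_pos: [0.4435, -0.0495, 0.0326]
tool_rot: [0.45, 0.893, -0.0, -0.0]
force: [0.2, 0.9, 3.8]
finger_gap: -0.0
t: 14.05
tcp_pos: [0.4435, -0.0496, 0.0325]
tool_rot: [0.45, 0.893, -0.0, -0.0]
force: [-0.1, 1.7, 8.5]
finger_gap: 0.002
[ 0.4435114  -0.04955762  0.03245279] [-0.14990769  1.70258225  8.51691088]
top [0.0137, 0.0139, None, None, None]
bot [0.0144, 0.0144, 0.0145, 0.0144, 0.0144]
left [0.0142, 0.0145, 0.0144, 0.0144, 0.0144]
right [0.0144, 0.0144, 0.0144, 0.0144, 0.0144]

top [0.0138, 0.0143, 0.0143, 0.0145, 0.0143]
bot [None, 0.0147, 0.0149, 0.014, 0.0142]
left [0.0127, 0.0146, 0.0148, 0.0147, 0.0142]
right [0.0142, 0.014, 0.0141, 0.0145, 0.0142]
```

All flat. I lift straight off, move so the wrist camera sees the whole frame, and check.

```bash
python3 -m creep '{"claw":[0,0,0,0,0,0,0,0,0,0],"dp":[[0,0,-2],[0,0,-5],[0,0,-9],[0,0,-13],[0,0,-17],[-4,3.5,-19],[-8,7,-20],[-12,7.3,-21],[-15,7.3,-21],[-15,7.3,-21]],"roll":[0,0,0,0,0,0,0,0,0,0]}'
python3 - <<'E'
from h import *
s=snap("wrist","w9.png"); rails(s); rails(snap("side","side9.png")); S=manip.sense(); print(S["tcp_pos"],S["force"],abs(S["qd"]).max())
E
```

```text
t: 15.15
tcp_pos: [0.5947, -0.1305, 0.2418]
tool_rot: [0.451, 0.892, -0.0, 0.002]
force: [-0.7, -0.3, 0.0]
finger_gap: -0.001
top [0.0145, 0.0145, 0.0146, 0.0146, 0.0145]
bot [None, None, None, None, None]
left [0.0145, 0.0144, 0.0145, 0.0145, 0.0145]
right [0.0145, 0.0145, 0.0145, 0.0145, 0.0146]
top [0.0141, 0.014, 0.0143, 0.0143, 0.015]
bot [0.0139, 0.0148, 0.0147, 0.0144, 0.0144]
left [0.0135, 0.0144, 0.0141, 0.0145, 0.0143]
right [0.0141, 0.0145, 0.0149, 0.0146, 0.0141]
[ 0.5909419  -0.12700791  0.24074572] [-0.49837256  0.08311161  0.79638635] 0.04237639501493695
```

View pics/w9.png

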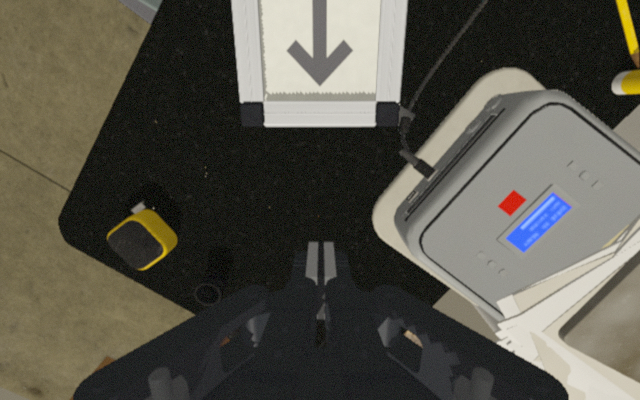

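The wrist view shows the frame where it was, with its lower corners at (252,113) and (390,113) and the rails flush. The arm is clear and nothing else has been disturbed. I hand in.

```bash
python3 -c "
from h import *
print(workorder.sign_off())"
```

```text
the job is handed in; nothing more can be done
None
```

I pressed the four rails shut with the closed fingertips in the order asked: top, bottom, left, right. Each was pressed until the stop gave a reading of about 7.5 to 9.6 N. Then I lifted the arm clear and handed the job in at about 15 s; no verdict is reported.

- **Rails:** after the lift, the side camera put all four level, mostly 14 to 15 mm up (lowest 13.5) across their width, the height of the corner pieces. The wrist camera agreed at 14.5 mm for top, left and right. The bottom rail was outside that last wrist picture, but it read flat in the earlier wrist pictures.
- **Frame:** it stayed flat and matched the position I measured at the start, judged by eye and from the rail heights. I did not fit its pose again.
- **Bystanders:** I did not measure the other things on the desk again. The arm stayed clear of them, and the tape measure and loupe, visible in the last wrist picture, looked undisturbed.
- **Disagreements:** while the rails were moving, the force at the ends of moves read only about -0.5 to 2.3 N, less than the 3 to 8 N stated. I therefore judged each closing by height and by the force at the stop. The first rough centre from the scene camera was about 5 mm off the wrist camera's, and I used the wrist camera's.

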